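Load the dry-block heater from the bench rack

ROBOT

A 6-joint arm with a two-finger parallel gripper is mounted at the origin on a cart in front of the work surface, level with it; the furniture and walls round the work are solid. World frame = base frame: x ahead of the robot, y to its left, z up, the work surface at z = 0. Lengths are in m, angles in degrees, forces in N, time in s.
With the tool pointing down it reaches from about 0.3 to 0.75 m from the base axis. Payload 8.5 kg.
Tool frame: the origin (TCP) lies midway between the tips of the shut fingers; the grasp point (between the pads) lies 19 mm behind it (env.pinch_z is the z of the grasp point in the tool frame, in m); z points along the fingers, y is the line along which they close (so a half turn about z gives the same grasp; the last joint's range is limited). The gripper opens to 85 mm and grips with 20 to 120 N. Pads are 22 mm wide; open, the fingers measure 114 mm over their backs; the gripper's body (76 mm by 85 mm) begins 54 mm behind the grasp point. The pads swing forward as they close: fully open they stand 13 mm farther back than shut.
Start: joints at [-76.908, 21.807, 74.336, -0, 83.858, -12.336], TCP at [0.236, -0.497, 0.231] pointing down, gripper open.
Joint ranges: [-178.18, 178.18], [-50.72, 133.34], [12.68, 142.11], [-81.47, 261.47], [9.98, 163.14], [-165.26, 165.26]. Speed limits (degrees/s): [136.94, 136.94, 180, 180, 180, 180].

INTERFACE

Orientations are given as a 3x3 rotation matrix whose columns are the frame's x, y, z axes.
In Python, from rig import env gives the robot as it stands.
- The arm moves only by the tool arm_command, never from a script. Its argument "deltas" is a list of rows, each an object of numbers: "rx", "ry", "rz": the turn, a rotation vector about the tool's x, y, z in rad; "dx", "dy", "dz": the shift along the tool's x, y, z in m; "fingers": the finger opening in m, from 0 to 0.0854. In form: [{"rx": .., "ry": .., "rz": .., "dx": .., "dy": .., "dz": .., "fingers": ..}, ...]. A call has 1 to 12 rows; each row shifts and turns the commanded pose from where the row before left it, along the tool's axes as they then stand; what a row does not reach is not made up. A row lasts 1/10 s, in which the tool goes at most 50 mm and 8.59 degrees, less where a joint would pass 70% of its speed; a pose out of reach is approached as far as the arm can. A call is refused whole if a number of a shift passes 0.05 or a number of a turn 0.15, either way. A call with a gripper value outside its range is refused whole. The fingers move at their own pace and stop on an object; "squeeze" is the grip in N (left out, the last holds). Time passes only in rows, so rows that do not move let the fingers close. It gives the time, the measured TCP pose, the force, the opening and the grip force at its end, in the units of the state.
- env.observe(): the state, without advancing time (a new reading comes with each control period).
- env.get_image(name): name is "side" or "top"; returns a dict with "color" (420x560x3 uint8, blue, green, red), "camera_matrix" (3x3 intrinsics, pixels), "k1" (the pictures are not rectified: a ray, as slopes to the right and down, at radius r is drawn at 1 + k1 r^2 times it, then the intrinsics apply), "eye" and "orientation" of the camera in the world. Camera axes: x right, y up, looking along -z (the intrinsics and any distortion apply to the point x, -y, -z); pixel columns grow to the right and rows downward; lengths in m; the calibration is good to about 2 mm. A picture is of the moment at which its call begins. There is no depth.
- env.close_job(): hands the job in; it is judged then, once.
Trained networks look in a picture, given as the dict that the camera call returned (one of the last four; its "shot" number tells which), for a name from the list of things; names that differ only in an ending like _2 or _b are one class to them, and where a whole thing is asked for, a point or a joint stands for the part that bears it (a point fixed in the world has none). Each returns a list of dicts, best first, with "p" (0 to 1); they miss things now and then, are a little off and sometimes report something else, mostly with a low value. They report only what shows in the picture. A call takes as long as a camera call. They do not tell look-alikes from the thing itself.
- env.look_for(query, picture): "box" ([left, top, right, bottom] in pixels, round what is visible of it).
- env.tip_of(query, picture): "location" ([column, row] in pixels: a listed point, or the origin of a listed thing).
The state is a dict: "time_s": time; "q": joint angles; "qvel": joint speeds; "joint_efforts": joint torques, N m; "position": TCP position; "tool_rot": TCP orientation; "ft_force": force on the tool from outside, world axes, zero at the start; "wrist_torque": the same for the moment, N m; "grip_width": finger opening in m; "gripper_force": force on a finger pad.
Only numpy, scipy, OpenCV 4.12 (cv2) and the standard library are available. Lean on these libraries where they do the work, as an engineer would, in place of code of your own. Each camera call takes 0.05 s, during which the arm holds its last target. There are 200 camera calls.

TASK

Load the dry-block heater for the digestion run: take the four amber bottles from the bench rack and put each one into the heating block that is bored for its size, from the smallest bottle in the narrowest well to the largest in the widest, standing upright on the bottom of the well. Lower them in gently rather than dropping them, tip none over, and leave the clear vial standing in the rack.

Things in the scene. Friction and masses are not known exactly. Their poses are not given: they have to be found in the camera images.
- rack: fixed low white rack, 306 mm along its y, 66 mm along its x, origin centre of underside, on the bench. Five bays, centres at y = -120, -60, 0, 60, 120 mm, floor 6 mm up, a bottle or vial in each, in any order. Steel rails along both long sides up to 25 mm, ends 30 mm, dividers 19 mm high; above these it is free to grip across the rack (closing along its x).
- clear_vial: clear glass vial with white cap, 23 mm in diameter, 50 mm tall, standing in one bay of the rack; it stays there. Origin at the centre of its underside.
- bottle_20: the smallest of four amber glass bottles with black screw caps: straight round body 20 mm in diameter, 66 mm tall overall (cap the top 15 mm, 18 mm in diameter), origin at the centre of its underside, z up. Loose, stands upright in a bay of the rack.
- bottle_28: the second smallest of four amber glass bottles with black screw caps: straight round body 28 mm in diameter, 72 mm tall overall (cap the top 15 mm, 26 mm in diameter), origin at the centre of its underside, z up. Loose, stands upright in a bay of the rack.
- bottle_36: the second largest of four amber glass bottles with black screw caps: straight round body 36 mm in diameter, 78 mm tall overall (cap the top 15 mm, 34 mm in diameter), origin at the centre of its underside, z up. Loose, stands upright in a bay of the rack.
- bottle_44: the largest of four amber glass bottles with black screw caps: straight round body 44 mm in diameter, 84 mm tall overall (cap the top 15 mm, 42 mm in diameter), origin at the centre of its underside, z up. Loose, stands upright in a bay of the rack.
- block_20: aluminium block 72 x 72 x 50 mm; in its top a round well 26 mm wide (for the 20 mm bottle), opening to 38 mm at the mouth by a cone 10 mm deep. Flat well floor 20 mm, mouth 50 mm above the origin (centre of underside, 40 mm above the bench). Fixed in the white heater, one of four side by side along their y, 73 mm apart, in any order; the housing is lower than their tops.
- block_28: aluminium block 72 x 72 x 50 mm; in its top a round well 34 mm wide (for the 28 mm bottle), opening to 46 mm at the mouth by a cone 10 mm deep. Flat well floor 20 mm, mouth 50 mm above the origin (centre of underside, 40 mm above the bench). Fixed in the white heater, one of four side by side along their y, 73 mm apart, in any order; the housing is lower than their tops.
- block_36: aluminium block 72 x 72 x 50 mm; in its top a round well 42 mm wide (for the 36 mm bottle), opening to 54 mm at the mouth by a cone 10 mm deep. Flat well floor 20 mm, mouth 50 mm above the origin (centre of underside, 40 mm above the bench). Fixed in the white heater, one of four side by side along their y, 73 mm apart, in any order; the housing is lower than their tops.
- block_44: aluminium block 72 x 72 x 50 mm; in its top a round well 50 mm wide (for the 44 mm bottle), opening to 62 mm at the mouth by a cone 10 mm deep. Flat well floor 20 mm, mouth 50 mm above the origin (centre of underside, 40 mm above the bench). Fixed in the white heater, one of four side by side along their y, 73 mm apart, in any order; the housing is lower than their tops.
Mind the look-alikes: they are no part of the job. Leave any blue look-alike of the bottle_28 alone.

How it is judged (in metres and radians):
At the end, for the whole second after the job is handed in: Each of the four amber bottles stands in the well bored for its own diameter: its underside on the well floor (within 5 mm), within 8 mm of the block's axis, upright within 0.15 rad, released and at rest; the clear vial is upright and within 30 mm of where it stood in the rack (horizontal distance between bottle_20 and block_20 below 0.008 m and z of bottle_20 in the frame of block_20 between 0.015 and 0.025 m and angle between each of bottle_20, bottle_28, bottle_36, bottle_44's own z axis and vertical below 0.15 rad and linear speed of each of bottle_20, bottle_28, bottle_36, bottle_44 below 0.02 m/s and horizontal distance between bottle_28 and block_28 below 0.008 m and z of bottle_28 in the frame of block_28 between 0.015 and 0.025 m and horizontal distance between bottle_36 and block_36 below 0.008 m and z of bottle_36 in the frame of block_36 between 0.015 and 0.025 m and horizontal distance between bottle_44 and block_44 below 0.008 m and z of bottle_44 in the frame of block_44 between 0.015 and 0.025 m and distance of clear_vial from where it was at the start of the episode below 0.03 m and angle between clear_vial's own z axis and vertical below 0.2 rad); the robot touches nothing.
It fails at once if a bottle is dropped into a well (faster than 0.8 m/s at or in the mouth) ((horizontal distance between bottle_20 and block_20 below 0.03 m and z of bottle_20 in the frame of block_20 below 0.07 m and linear speed of bottle_20 above 0.8 m/s) or (horizontal distance between bottle_20 and block_28 below 0.03 m and z of bottle_20 in the frame of block_28 below 0.07 m and linear speed of bottle_20 above 0.8 m/s) or (horizontal distance between bottle_20 and block_36 below 0.03 m and z of bottle_20 in the frame of block_36 below 0.07 m and linear speed of bottle_20 above 0.8 m/s) or (horizontal distance between bottle_20 and block_44 below 0.03 m and z of bottle_20 in the frame of block_44 below 0.07 m and linear speed of bottle_20 above 0.8 m/s) or (horizontal distance between bottle_28 and block_20 below 0.03 m and z of bottle_28 in the frame of block_20 below 0.07 m and linear speed of bottle_28 above 0.8 m/s) or (horizontal distance between bottle_28 and block_28 below 0.03 m and z of bottle_28 in the frame of block_28 below 0.07 m and linear speed of bottle_28 above 0.8 m/s) or (horizontal distance between bottle_28 and block_36 below 0.03 m and z of bottle_28 in the frame of block_36 below 0.07 m and linear speed of bottle_28 above 0.8 m/s) or (horizontal distance between bottle_28 and block_44 below 0.03 m and z of bottle_28 in the frame of block_44 below 0.07 m and linear speed of bottle_28 above 0.8 m/s) or (horizontal distance between bottle_36 and block_20 below 0.03 m and z of bottle_36 in the frame of block_20 below 0.07 m and linear speed of bottle_36 above 0.8 m/s) or (horizontal distance between bottle_36 and block_28 below 0.03 m and z of bottle_36 in the frame of block_28 below 0.07 m and linear speed of bottle_36 above 0.8 m/s) or (horizontal distance between bottle_36 and block_36 below 0.03 m and z of bottle_36 in the frame of block_36 below 0.07 m and linear speed of bottle_36 above 0.8 m/s) or (horizontal distance between bottle_36 and block_44 below 0.03 m and z of bottle_36 in the frame of block_44 below 0.07 m and linear speed of bottle_36 above 0.8 m/s) or (horizontal distance between bottle_44 and block_20 below 0.03 m and z of bottle_44 in the frame of block_20 below 0.07 m and linear speed of bottle_44 above 0.8 m/s) or (horizontal distance between bottle_44 and block_28 below 0.03 m and z of bottle_44 in the frame of block_28 below 0.07 m and linear speed of bottle_44 above 0.8 m/s) or (horizontal distance between bottle_44 and block_36 below 0.03 m and z of bottle_44 in the frame of block_36 below 0.07 m and linear speed of bottle_44 above 0.8 m/s) or (horizontal distance between bottle_44 and block_44 below 0.03 m and z of bottle_44 in the frame of block_44 below 0.07 m and linear speed of bottle_44 above 0.8 m/s)).
It fails at once if a bottle is tipped over (more than 0.7 rad) (angle between any of bottle_20, bottle_28, bottle_36, bottle_44's own z axis and vertical above 0.7 rad).
It fails at once if the clear vial is knocked over or taken out of its bay (angle between clear_vial's own z axis and vertical above 0.7 rad or distance of clear_vial from where it was at the start of the episode above 0.045 m).
It also fails if it takes over 83 s, if anything falls off the work surface, if the arm or the gripper's body presses on something with over 40 N, if the wrist force passes 120 N, or if a joint passes its speed limit or range.

## Working session

There is one attempt and no reset: what is moved stays moved. The work goes in short steps, Python scripts to look and compute and a tool call to move; the robot and the scene stay as the last step left them, time stands still between calls to the robot, and variables do not carry over. Pictures are saved under pics/ and viewed, at most 14 in all, crops included, and the job is handed in when it is done.

Besides the shell and the picture viewer there is one more tool, called after "Call:" by a JSON object that holds its "method" and its "body". arm_command: Moves the arm, as the interface text tells. Its arguments: {"type":"object","properties":{"deltas":{"type":"array"},"squeeze":{"type":"number"}},"required":["deltas"]}

```bash
ls; mkdir -p pics; cat > h.py <<'E'
import numpy as np, cv2, json
from rig import env
def ray(im,px):
    K=np.array(im["camera_matrix"]);R=np.array(im["orientation"])
    x=(px[0]-K[0,2])/K[0,0];y=(px[1]-K[1,2])/K[1,1]
    u=cv2.undistortPoints(np.array([[[px[0],px[1]]]],float),K,np.array([im["k1"],0,0,0,0.]))[0,0]
    d=R@np.array([u[0],-u[1],-1]);return np.array(im["eye"]),d
def at_z(im,px,z):
    e,d=ray(im,px);return e+d*(z-e[2])/d[2]
def proj(im,P):
    R=np.array(im["orientation"]);K=np.array(im["camera_matrix"])
    p=R.T@(np.array(P,float)-np.array(im["eye"]));s=np.array([p[0],-p[1]])/-p[2]
    s*=1+im["k1"]*(s@s);return K[:2,:2]@s+K[:2,2]
E
python3 - <<'E'
from h import *
print(env.pinch_z)
for n in ("top","side"):
    im=env.get_image(n);cv2.imwrite(f"pics/{n}0.png",im["color"])
    print(n,np.round(im["eye"],3),np.round(im["orientation"],3).tolist(),im["k1"])
    for q in ["rack","clear_vial","bottle_20","bottle_28","bottle_36","bottle_44","block_20","block_28","block_36","block_44"]:
        print(q,[(np.round(d["box"]).astype(int).tolist(),round(d["p"],2)) for d in env.look_for(q,im)[:3]],[(np.round(d["location"],1).tolist(),round(d["p"],2)) for d in env.tip_of(q,im)[:3]])
E
```

```text
pics
-0.0187
top [ 0.362 -0.079  0.889] [[0.017, 0.983, -0.185], [-0.999, 0.012, -0.033], [-0.03, 0.186, 0.982]] 0.006945488262128381
rack [([230, 231, 422, 290], 0.67)] [([320.5, 257.7], 0.8)]
clear_vial [([348, 245, 365, 262], 0.49)] [([356.6, 254.9], 0.6)]
bottle_20 [([235, 251, 261, 280], 0.91), ([389, 241, 408, 258], 0.79), ([277, 248, 298, 270], 0.75)] [([198.9, 272.2], 0.82), ([251.0, 267.3], 0.78), ([286.2, 259.4], 0.77)]
bottle_28 [([235, 251, 261, 280], 0.91), ([389, 241, 408, 258], 0.79), ([277, 248, 298, 270], 0.75)] [([198.9, 272.2], 0.82), ([251.0, 267.3], 0.78), ([286.2, 259.4], 0.77)]
bottle_36 [([235, 251, 261, 280], 0.91), ([389, 241, 408, 258], 0.79), ([277, 248, 298, 270], 0.75)] [([198.9, 272.2], 0.82), ([251.0, 267.3], 0.78), ([286.2, 259.4], 0.77)]
bottle_44 [([235, 251, 261, 280], 0.91), ([389, 241, 408, 258], 0.79), ([277, 248, 298, 270], 0.75)] [([198.9, 272.2], 0.82), ([251.0, 267.3], 0.78), ([286.2, 259.4], 0.77)]
block_20 [([152, 121, 199, 173], 0.89), ([200, 122, 250, 167], 0.72), ([245, 120, 294, 170], 0.7)] [([182.6, 154.1], 0.93), ([228.2, 152.3], 0.8
[... 1475 characters left out ...]
, 0.59)]
block_20 [([297, 177, 345, 205], 0.98), ([287, 164, 325, 184], 0.87), ([271, 149, 312, 170], 0.72)] [([290.8, 182.6], 0.98), ([307.6, 197.4], 0.84), ([320.0, 208.7], 0.81)]
block_28 [([297, 177, 345, 205], 0.98), ([287, 164, 325, 184], 0.87), ([271, 149, 312, 170], 0.72)] [([290.8, 182.6], 0.98), ([307.6, 197.4], 0.84), ([320.0, 208.7], 0.81)]
block_36 [([297, 177, 345, 205], 0.98), ([287, 164, 325, 184], 0.87), ([271, 149, 312, 170], 0.72)] [([290.8, 182.6], 0.98), ([307.6, 197.4], 0.84), ([320.0, 208.7], 0.81)]
block_44 [([297, 177, 345, 205], 0.98), ([287, 164, 325, 184], 0.87), ([271, 149, 312, 170], 0.72)] [([290.8, 182.6], 0.98), ([307.6, 197.4], 0.84), ([320.0, 208.7], 0.81)]
```

```bash
python3 - <<'E'
import cv2
a=cv2.imread("pics/top0.png")[95:320,140:440];cv2.imwrite("pics/top0c.png",cv2.resize(a,(800,600),interpolation=cv2.INTER_CUBIC))
b=cv2.imread("pics/side0.png");cv2.imwrite("pics/side0c.png",b)
E
```

```text
(no output)
```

View pics/top0c.png

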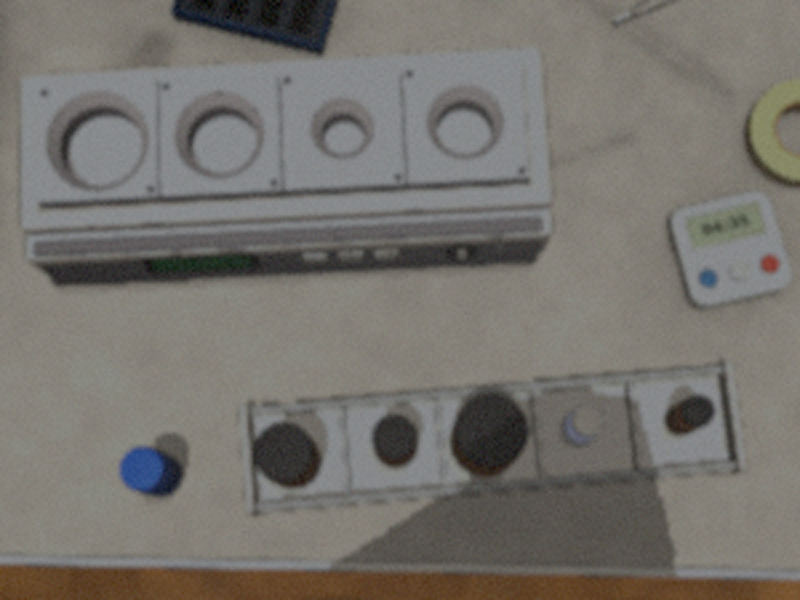

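View pics/side0.png

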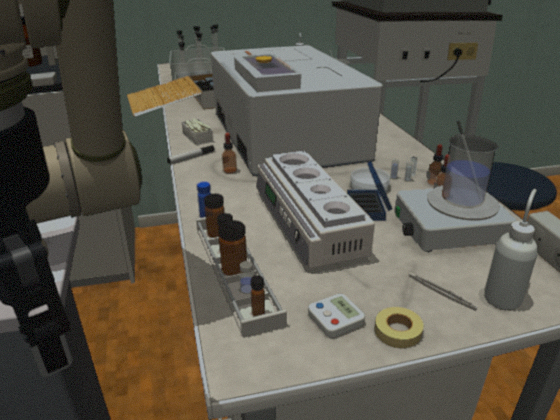

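Top crop (left to right, original pixels in brackets). The rack holds:
- a large cap at crop (287,455) [248,266], likely bottle_36
- a small-to-medium cap at (397,440) [289,260], likely bottle_28
- the largest cap at (490,432) [324,257], bottle_44
- the clear vial at (580,425) [357,254]
- the smallest at (690,412) [399,249], bottle_20

The blue look-alike stands outside the rack at (148,470) [195,271] and is to be left alone. The wells from left to right are 44, 36, 20, 28, with mouths at crop (98,140), (220,136), (343,129) and (465,122). The side view shows the same order.

```bash
cat > fit.py <<'E'
from h import *
from scipy.optimize import least_squares, minimize
s=env.observe();print(np.round(s["tool_rot"],3).tolist(),s["time_s"])
im=env.get_image("top");c2p=lambda p:((p[0]+.5)/(8/3)-.5+140,(p[1]+.5)/(8/3)-.5+95)
# wells
W={44:(98,140),36:(220,136),20:(343,129),28:(465,122)}
P=np.array([at_z(im,c2p(p),.09)[:2] for p in W.values()]);print("wells raw",np.round(P,4).tolist())
k=np.array([1.5,.5,-.5,-1.5])*.073
f=least_squares(lambda v:(np.c_[v[0]-k*np.sin(v[2]),v[1]+k*np.cos(v[2])]-P).ravel(),[.5,0,0]);v=f.x
print("heater",np.round(v,4),"res mm",np.round(f.fun*1e3,1));
print("wells fit",{n:np.round([v[0]-a*np.sin(v[2]),v[1]+a*np.cos(v[2])],4).tolist() for n,a in zip(W,k)})
# rack
C=[(247,405),(725,363),(742,470),(252,515)]
for p in C: print("rack corner",np.round(at_z(im,c2p(p),.028),4)[:2])
# bottles: fit silhouettes to dark mask
gray=im["color"].max(2);t=np.arange(0,2*np.pi,.1)
G={36:((287,455),78,34),28:((397,440),72,26),44:((490,432),84,42),20:((690,412),66,18)}
for n,(c,h,d) in G.items():
    px=c2p(c);x0=at_z(im,px,.006+h/1e3)[:2]
    x,y=map(int,px);sub=np.s_[y-24:y+25,x-24:x+25];S=4
    g=cv2.resize(cv2.GaussianBlur(gray,(3,3),0)[sub].astype(float),None,fx=S,fy=S,interpolation=cv2.INTER_LINEAR)
    def sil(q,full=True):
        m=np.zeros(g.shape,np.uint8);rings=[(h,d),(h-15,d)] ; body=[(h-15,n),(0,n)]
        for rr in (rings,body):
            pts=np.array([((proj(im,(q[0]+r/2e3*np.cos(a),q[1]+r/2e3*np.sin(a),.006+z/1e3))-[x-24,y-24]+.5)*S-.5) for z,r in rr for a in t])
            cv2.fillConvexPoly(m,cv2.convexHull(np.round(pts).astype(np.int32)),1)
        return m>0
    best=min(((lambda m:-(g[~m].mean()-g[m].mean())*np.sqrt(m.mean()*(1-m.mean())))(sil(x0+[a,b])),a,b) for a in np.arange(-.012,.0121,.0015) for b in np.arange(-.012,.0121,.0015))
    print(n,"cap guess",np.round(x0,4),"fit",np.round(x0+best[1:],4),round(best[0],2))
sd=env.get_image("side");print("side tips z=.006")
for d in env.tip_of("bottle_28",sd)[:8]: print(np.round(d["location"]),np.round(at_z(sd,d["location"],.006)[:2],4),round(d["p"],2))
print("top tips")
for d in env.tip_of("bottle_28",im)[:8]: print(np.round(d["location"]),np.round(at_z(im,d["location"],.006)[:2],4),round(d["p"],2))
E
python3 fit.py
```

```text
[[0.903, 0.429, -0.0], [0.429, -0.903, -0.0], [-0.0, -0.0, -1.0]] 2.1
wells raw [[0.6053, 0.1096], [0.6084, 0.0368], [0.6133, -0.0363], [0.6182, -0.1086]]
heater [6.113e-01 3.000e-04 5.990e-02] res mm [-0.6  0.1  0.7  0.   0.2  0.3 -0.3 -0.3]
wells fit {44: [0.6048, 0.1097], 36: [0.6091, 0.0368], 20: [0.6135, -0.0361], 28: [0.6179, -0.109]}
rack corner [0.455  0.0226]
rack corner [ 0.4851 -0.271 ]
rack corner [ 0.4198 -0.2793]
rack corner [0.3879 0.0173]
36 cap guess [ 0.4205 -0.0079] fit [ 0.4235 -0.0049] -27.2
28 cap guess [ 0.4306 -0.0708] fit [ 0.4336 -0.0693] -20.77
44 cap guess [ 0.4349 -0.1236] fit [ 0.4364 -0.1251] -29.0
20 cap guess [ 0.4498 -0.2402] fit [ 0.4528 -0.2462] -16.77
side tips z=.006
[233. 268.] [ 0.4348 -0.1235] 0.87
[259. 315.] [ 0.4511 -0.2514] 0.74
[204. 215.] [0.4076 0.0683] 0.66
[215. 233.] [ 0.42   -0.0039] 0.6
top tips
[252. 265.] [ 0.427  -0.0087] 0.89
[287. 260.] [ 0.4361 -0.0676] 0.85
[323. 258.] [ 0.4404 -0.1279] 0.78
[395. 248.] [ 0.458  -0.2476] 0.75
[201. 274.] [0.4102 0.0768] 0.7
```

```bash
cat > plan.py <<'E'
# usage: plan.py x y z yaw_deg_of_tool_y rows
import sys,json
from h import *
def plan(*a):
    x,y,z,yaw,n=map(float,a);n=int(n);s=env.observe();R=np.array(s["tool_rot"]);p=np.array(s["position"])
    cur=np.arctan2(R[1,1],R[0,1]);turn=(np.radians(yaw)-cur+np.pi)%(2*np.pi)-np.pi
    d=(np.array([x,y,z])-p)/n
    out=[]
    for i in range(n):
        w=cur+turn*i/n;ty=np.array([np.cos(w),np.sin(w),0]);tx=np.array([-ty[1],ty[0],0]) # z down: x = y x z
        tx=np.cross(ty,[0,0,-1.])
        out.append(dict(dx=round(d@tx,4),dy=round(d@ty,4),dz=round(-d[2],4),rz=round(-turn/n,3)))
    print("at",np.round(p,4),"yaw",round(np.degrees(cur),1),"t",s["time_s"]);print(json.dumps(out))
if __name__=="__main__": plan(*sys.argv[1:])
E
python3 - <<'E'
from h import *
im=env.get_image("top");a=cv2.resize(im["color"][220:300,180:430],None,fx=3.2,fy=3.2,interpolation=cv2.INTER_CUBIC)
for x,y,h,d in [(.4235,-.0055,78,34),(.434,-.069,72,26),(.437,-.126,84,42),(.4525,-.247,66,18)]:
    for z,dd in ((h,d),(0,d)):
        pts=[((proj(im,(x+dd/2e3*np.cos(t),y+dd/2e3*np.sin(t),.006+z/1e3))-[180,220]+.5)*3.2-.5).round().astype(int) for t in np.arange(0,6.3,.2)]
        cv2.polylines(a,[np.array(pts)],False,(0,255,255) if z else (0,255,0),1)
cv2.imwrite("pics/ov.png",a)
E
python3 plan.py .4525 -.247 .2 5.85 11
```

```text
at [ 0.2361 -0.4967  0.2313] yaw -64.6 t 2.35
[{"dx": 0.0275, "dy": -0.0121, "dz": 0.0028, "rz": -0.112}, {"dx": 0.0287, "dy": -0.0089, "dz": 0.0028, "rz": -0.112}, {"dx": 0.0295, "dy": -0.0057, "dz": 0.0028, "rz": -0.112}, {"dx": 0.0299, "dy": -0.0023, "dz": 0.0028, "rz": -0.112}, {"dx": 0.03, "dy": 0.001, "dz": 0.0028, "rz": -0.112}, {"dx": 0.0297, "dy": 0.0044, "dz": 0.0028, "rz": -0.112}, {"dx": 0.029, "dy": 0.0076, "dz": 0.0028, "rz": -0.112}, {"dx": 0.028, "dy": 0.0108, "dz": 0.0028, "rz": -0.112}, {"dx": 0.0266, "dy": 0.0139, "dz": 0.0028, "rz": -0.112}, {"dx": 0.0249, "dy": 0.0168, "dz": 0.0028, "rz": -0.112}, {"dx": 0.0229, "dy": 0.0195, "dz": 0.0028, "rz": -0.112}]
```

View pics/ov.png

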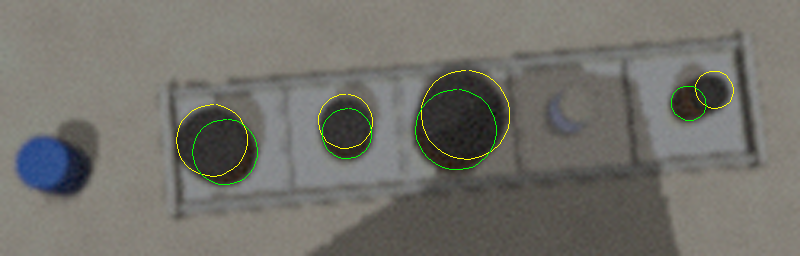

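The overlay puts the modelled caps on the four dark caps: 36 at (212,142), 28 at (345,122), 44 at (464,115) and 20 at (713,91). The vial at (565,112) is in between, and the blue look-alike at (45,165) is outside the rack. I start with bottle_20, the smallest, at the right end.

Call:
{"method": "arm_command", "body": {"deltas": [{"dx": 0.0275, "dy": -0.0121, "dz": 0.0028, "rz": -0.112, "fingers": 0.085}, {"dx": 0.0287, "dy": -0.0089, "dz": 0.0028, "rz": -0.112}, {"dx": 0.0295, "dy": -0.0057, "dz": 0.0028, "rz": -0.112}, {"dx": 0.0299, "dy": -0.0023, "dz": 0.0028, "rz": -0.112}, {"dx": 0.03, "dy": 0.001, "dz": 0.0028, "rz": -0.112}, {"dx": 0.0297, "dy": 0.0044, "dz": 0.0028, "rz": -0.112}, {"dx": 0.029, "dy": 0.0076, "dz": 0.0028, "rz": -0.112}, {"dx": 0.028, "dy": 0.0108, "dz": 0.0028, "rz": -0.112}, {"dx": 0.0266, "dy": 0.0139, "dz": 0.0028, "rz": -0.112}, {"dx": 0.0249, "dy": 0.0168, "dz": 0.0028, "rz": -0.112}, {"dx": 0.0229, "dy": 0.0195, "dz": 0.0028, "rz": -0.112}, {}], "squeeze": 30}}

```text
invalid input
```

```bash
python3 plan.py .4525 -.247 .044 5.85 6
```

```text
at [ 0.2361 -0.4967  0.2313] yaw -64.6 t 2.35
[{"dx": 0.0504, "dy": -0.0221, "dz": 0.0312, "rz": -0.205}, {"dx": 0.0539, "dy": -0.0114, "dz": 0.0312, "rz": -0.205}, {"dx": 0.0551, "dy": -0.0002, "dz": 0.0312, "rz": -0.205}, {"dx": 0.054, "dy": 0.011, "dz": 0.0312, "rz": -0.205}, {"dx": 0.0506, "dy": 0.0218, "dz": 0.0312, "rz": -0.205}, {"dx": 0.0451, "dy": 0.0316, "dz": 0.0312, "rz": -0.205}]
```

Call:
{"method": "arm_command", "body": {"deltas": [{"rx": 0, "ry": 0, "dx": 0.0275, "dy": -0.0121, "dz": 0.0028, "rz": -0.112, "fingers": 0.085}, {"rx": 0, "ry": 0, "dx": 0.0287, "dy": -0.0089, "dz": 0.0028, "rz": -0.112, "fingers": 0.085}, {"rx": 0, "ry": 0, "dx": 0.0295, "dy": -0.0057, "dz": 0.0028, "rz": -0.112, "fingers": 0.085}, {"rx": 0, "ry": 0, "dx": 0.0299, "dy": -0.0023, "dz": 0.0028, "rz": -0.112, "fingers": 0.085}, {"rx": 0, "ry": 0, "dx": 0.03, "dy": 0.001, "dz": 0.0028, "rz": -0.112, "fingers": 0.085}, {"rx": 0, "ry": 0, "dx": 0.0297, "dy": 0.0044, "dz": 0.0028, "rz": -0.112, "fingers": 0.085}, {"rx": 0, "ry": 0, "dx": 0.029, "dy": 0.0076, "dz": 0.0028, "rz": -0.112, "fingers": 0.085}, {"rx": 0, "ry": 0, "dx": 0.028, "dy": 0.0108, "dz": 0.0028, "rz": -0.112, "fingers": 0.085}, {"rx": 0, "ry": 0, "dx": 0.0266, "dy": 0.0139, "dz": 0.0028, "rz": -0.112, "fingers": 0.085}, {"rx": 0, "ry": 0, "dx": 0.0249, "dy": 0.0168, "dz": 0.0028, "rz": -0.112, "fingers": 0.085}, {"rx": 0, "ry": 0, "dx": 0.0229, "dy": 0.0195, "dz": 0.0028, "rz": -0.112, "fingers": 0.085}, {"rx": 0, "ry": 0, "rz": 0, "dx": 0, "dy": 0, "dz": 0, "fingers": 0.085}], "squeeze": 30}}

```text
time_s: 3.55
position: [0.4535, -0.2445, 0.2003]
tool_rot: [[-0.111, 0.994, 0.0], [0.994, 0.111, 0.001], [0.001, 0.0, -1.0]]
ft_force: [-0.6, -0.4, 0.4]
grip_width: 0.0851
gripper_force: 0.0
```

```bash
python3 plan.py .4525 -.247 .044 5.85 6
```

```text
at [ 0.4535 -0.2445  0.2003] yaw 6.4 t 3.55
[{"dx": -0.0004, "dy": -0.0002, "dz": 0.026, "rz": 0.001}, {"dx": -0.0004, "dy": -0.0002, "dz": 0.026, "rz": 0.001}, {"dx": -0.0004, "dy": -0.0002, "dz": 0.026, "rz": 0.001}, {"dx": -0.0004, "dy": -0.0002, "dz": 0.026, "rz": 0.001}, {"dx": -0.0004, "dy": -0.0002, "dz": 0.026, "rz": 0.001}, {"dx": -0.0004, "dy": -0.0002, "dz": 0.026, "rz": 0.001}]
```

Call:
{"method": "arm_command", "body": {"deltas": [{"rx": 0, "ry": 0, "rz": 0, "dx": -0.0025, "dy": -0.001, "dz": 0.027, "fingers": 0.06}, {"rx": 0, "ry": 0, "rz": 0, "dx": 0, "dy": 0, "dz": 0.032, "fingers": 0.06}, {"rx": 0, "ry": 0, "rz": 0, "dx": 0, "dy": 0, "dz": 0.035, "fingers": 0.06}, {"rx": 0, "ry": 0, "rz": 0, "dx": 0, "dy": 0, "dz": 0.035, "fingers": 0.06}, {"rx": 0, "ry": 0, "rz": 0, "dx": 0, "dy": 0, "dz": 0.028, "fingers": 0.05}, {"rx": 0, "ry": 0, "rz": 0, "dx": 0, "dy": 0, "dz": 0, "fingers": 0.03}, {"rx": 0, "ry": 0, "rz": 0, "dx": 0, "dy": 0, "dz": 0, "fingers": 0.012}, {"rx": 0, "ry": 0, "rz": 0, "dx": 0, "dy": 0, "dz": 0, "fingers": 0.01}, {"rx": 0, "ry": 0, "rz": 0, "dx": 0, "dy": 0, "dz": 0, "fingers": 0.01}, {"rx": 0, "ry": 0, "rz": 0, "dx": 0, "dy": 0, "dz": 0, "fingers": 0.01}], "squeeze": 30}}

```text
time_s: 4.55
position: [0.4517, -0.2497, 0.0445]
tool_rot: [[-0.105, 0.994, 0.001], [0.994, 0.105, -0.001], [-0.001, 0.001, -1.0]]
ft_force: [-0.0, 0.1, 3.7]
grip_width: 0.0179
gripper_force: 29.6
```

Call:
{"method": "arm_command", "body": {"deltas": [{"rx": 0, "ry": 0, "rz": 0, "dx": 0, "dy": 0, "dz": -0.015, "fingers": 0.01}, {"rx": 0, "ry": 0, "rz": 0, "dx": 0, "dy": 0, "dz": -0.025, "fingers": 0.01}, {"rx": 0, "ry": 0, "rz": 0, "dx": 0, "dy": 0, "dz": -0.035, "fingers": 0.01}, {"rx": 0, "ry": 0, "rz": 0, "dx": 0, "dy": 0, "dz": -0.035, "fingers": 0.01}, {"rx": 0, "ry": 0, "rz": 0, "dx": 0, "dy": 0, "dz": -0.035, "fingers": 0.01}, {"rx": 0, "ry": 0, "rz": 0, "dx": 0, "dy": 0, "dz": 0, "fingers": 0.01}]}}

```text
time_s: 5.15
position: [0.4528, -0.2505, 0.1934]
tool_rot: [[-0.105, 0.994, 0.007], [0.994, 0.105, -0.006], [-0.007, 0.006, -1.0]]
ft_force: [-0.0, -0.6, -0.2]
grip_width: 0.0178
gripper_force: 29.4
```

```bash
python3 - <<'E'
from h import *
o=[]
p=np.array(env.observe()["position"]);print(p)
for n in("side","top"):
    im=env.get_image(n);c=proj(im,p).astype(int);print(n,c);x,y=np.clip(c,[50,50],[510,370])
    o.append(cv2.resize(im["color"][y-50:y+50,x-50:x+50],(400,400),interpolation=cv2.INTER_CUBIC))
cv2.imwrite("pics/g20.png",np.hstack(o))
E
python3 plan.py .6135 -.0361 .19 5.85 11
```

```text
[ 0.45275098 -0.25048305  0.19343527]
side [255 202]
top [424 237]
at [ 0.4514 -0.2493  0.1892] yaw 6.0 t 5.25
[{"dx": 0.0177, "dy": 0.0167, "dz": -0.0001, "rz": 0.0}, {"dx": 0.0177, "dy": 0.0167, "dz": -0.0001, "rz": 0.0}, {"dx": 0.0177, "dy": 0.0167, "dz": -0.0001, "rz": 0.0}, {"dx": 0.0177, "dy": 0.0167, "dz": -0.0001, "rz": 0.0}, {"dx": 0.0177, "dy": 0.0167, "dz": -0.0001, "rz": 0.0}, {"dx": 0.0178, "dy": 0.0167, "dz": -0.0001, "rz": 0.0}, {"dx": 0.0178, "dy": 0.0167, "dz": -0.0001, "rz": 0.0}, {"dx": 0.0178, "dy": 0.0167, "dz": -0.0001, "rz": 0.0}, {"dx": 0.0178, "dy": 0.0167, "dz": -0.0001, "rz": 0.0}, {"dx": 0.0178, "dy": 0.0166, "dz": -0.0001, "rz": 0.0}, {"dx": 0.0178, "dy": 0.0166, "dz": -0.0001, "rz": 0.0}]
```

View pics/g20.png

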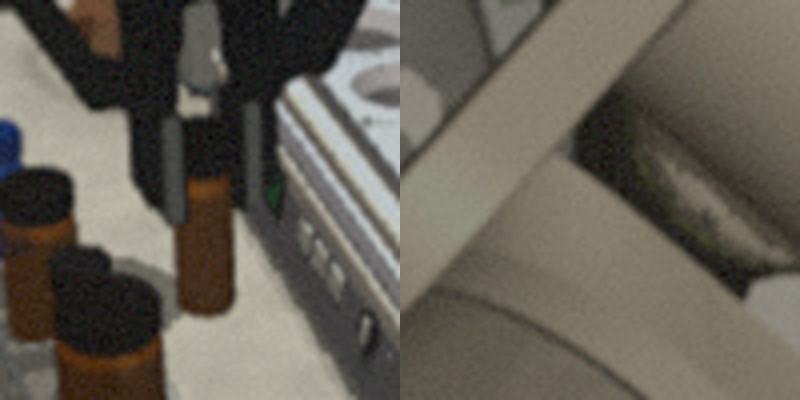

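Bottle_20 hangs upright between the pads in the side crop at (205,240), held at the cap and upper body.

Call:
{"method": "arm_command", "body": {"deltas": [{"rx": 0, "ry": 0, "rz": 0, "dx": 0.012, "dy": 0.011, "dz": 0, "fingers": 0.01}, {"rx": 0, "ry": 0, "rz": 0, "dx": 0.022, "dy": 0.021, "dz": 0, "fingers": 0.01}, {"rx": 0, "ry": 0, "rz": 0, "dx": 0.024, "dy": 0.023, "dz": 0, "fingers": 0.01}, {"rx": 0, "ry": 0, "rz": 0, "dx": 0.024, "dy": 0.023, "dz": 0, "fingers": 0.01}, {"rx": 0, "ry": 0, "rz": 0, "dx": 0.024, "dy": 0.023, "dz": 0, "fingers": 0.01}, {"rx": 0, "ry": 0, "rz": 0, "dx": 0.024, "dy": 0.023, "dz": 0, "fingers": 0.01}, {"rx": 0, "ry": 0, "rz": 0, "dx": 0.024, "dy": 0.023, "dz": 0, "fingers": 0.01}, {"rx": 0, "ry": 0, "rz": 0, "dx": 0.022, "dy": 0.021, "dz": 0, "fingers": 0.01}, {"rx": 0, "ry": 0, "rz": 0, "dx": 0.015, "dy": 0.012, "dz": 0, "fingers": 0.01}, {"rx": 0, "ry": 0, "rz": 0, "dx": 0.003, "dy": 0.003, "dz": 0, "fingers": 0.01}, {"rx": 0, "ry": 0, "rz": 0, "dx": 0, "dy": 0, "dz": 0, "fingers": 0.01}, {"rx": 0, "ry": 0, "rz": 0, "dx": 0, "dy": 0, "dz": 0, "fingers": 0.01}]}}

```text
time_s: 6.45
position: [0.6124, -0.0381, 0.188]
tool_rot: [[-0.104, 0.995, -0.001], [0.995, 0.104, -0.0], [0.0, -0.001, -1.0]]
ft_force: [0.0, -0.9, -0.1]
grip_width: 0.0175
gripper_force: 29.4
```

```bash
python3 plan.py .6135 -.038 .125 5.85 3; python3 - <<'E'
from h import *
p=np.array(env.observe()["position"]);print(p)
im=env.get_image("side");c=proj(im,p-[0,0,.05]).astype(int);x,y=c
a=cv2.resize(im["color"][y-50:y+50,x-50:x+50],(600,600),interpolation=cv2.INTER_CUBIC)
w=np.array([.6135,-.0361])
def ring(x,y,z,d,col):
    pts=[((proj(im,(x+d/2e3*np.cos(t),y+d/2e3*np.sin(t),z))-(c-50)+.5)*6-.5).round().astype(int) for t in np.arange(0,6.4,.2)];cv2.polylines(a,[np.array(pts)],False,col,1)
ring(*w,.09,38,(0,255,0));ring(p[0],p[1],p[2]-.0385,20,(0,255,255));ring(p[0],p[1]+.002,p[2]-.0385,20,(255,0,255))
ring(.6179,-.109,.09,46,(0,255,0))
cv2.imwrite("pics/w20.png",a)
E
```

```text
at [ 0.6124 -0.0381  0.188 ] yaw 6.0 t 6.45
[{"dx": 0.0, "dy": 0.0004, "dz": 0.021, "rz": 0.001}, {"dx": 0.0, "dy": 0.0004, "dz": 0.021, "rz": 0.001}, {"dx": 0.0, "dy": 0.0004, "dz": 0.021, "rz": 0.001}]
[ 0.61244977 -0.03811516  0.18804257]
```

View pics/w20.png

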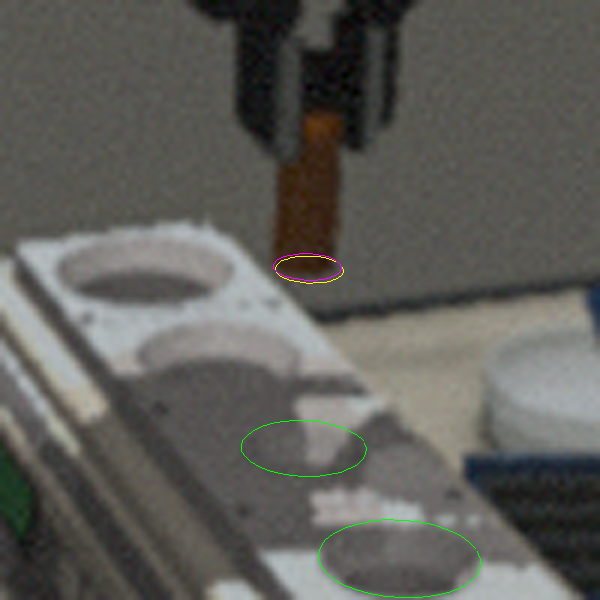

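The side crop shows the bottle base at about (305,265), on the predicted ring. The mouth rings for wells 20 and 28 also match, so I lower it.

Call:
{"method": "arm_command", "body": {"deltas": [{"rx": 0, "ry": 0, "rz": 0, "dx": 0, "dy": 0.001, "dz": 0.015, "fingers": 0.01}, {"rx": 0, "ry": 0, "rz": 0, "dx": 0, "dy": 0, "dz": 0.02, "fingers": 0.01}, {"rx": 0, "ry": 0, "rz": 0, "dx": 0, "dy": 0, "dz": 0.015, "fingers": 0.01}, {"rx": 0, "ry": 0, "rz": 0, "dx": 0, "dy": 0, "dz": 0.01, "fingers": 0.01}, {"rx": 0, "ry": 0, "rz": 0, "dx": 0, "dy": 0, "dz": 0.008, "fingers": 0.01}, {"rx": 0, "ry": 0, "rz": 0, "dx": 0, "dy": 0, "dz": 0.006, "fingers": 0.01}, {"rx": 0, "ry": 0, "rz": 0, "dx": 0, "dy": 0, "dz": 0.004, "fingers": 0.01}, {"rx": 0, "ry": 0, "rz": 0, "dx": 0, "dy": 0, "dz": 0, "fingers": 0.01}]}}

```text
time_s: 7.3
position: [0.614, -0.0372, 0.1103]
tool_rot: [[-0.105, 0.994, -0.0], [0.994, 0.105, 0.0], [0.0, -0.0, -1.0]]
ft_force: [-0.3, -0.6, -0.4]
grip_width: 0.0173
gripper_force: 29.4
```

Call:
{"method": "arm_command", "body": {"deltas": [{"rx": 0, "ry": 0, "rz": 0, "dx": 0, "dy": 0, "dz": 0.005, "fingers": 0.01}, {"rx": 0, "ry": 0, "rz": 0, "dx": 0, "dy": 0, "dz": 0.004, "fingers": 0.01}, {"rx": 0, "ry": 0, "rz": 0, "dx": 0, "dy": 0, "dz": 0.002, "fingers": 0.01}, {"rx": 0, "ry": 0, "rz": 0, "dx": 0, "dy": 0, "dz": 0, "fingers": 0.01}]}}

```text
time_s: 7.7
position: [0.6139, -0.0372, 0.0992]
tool_rot: [[-0.105, 0.994, -0.001], [0.994, 0.105, 0.0], [0.0, -0.001, -1.0]]
ft_force: [-0.2, -0.5, -0.6]
grip_width: 0.0174
gripper_force: 29.4
```

Call:
{"method": "arm_command", "body": {"deltas": [{"rx": 0, "ry": 0, "rz": 0, "dx": 0, "dy": 0, "dz": 0.001, "fingers": 0.01}, {"rx": 0, "ry": 0, "rz": 0, "dx": 0, "dy": 0, "dz": 0.0005, "fingers": 0.01}, {"rx": 0, "ry": 0, "rz": 0, "dx": 0, "dy": 0, "dz": 0, "fingers": 0.01}]}}

```text
time_s: 8.0
position: [0.6142, -0.0372, 0.0985]
tool_rot: [[-0.105, 0.994, 0.001], [0.994, 0.105, -0.0], [-0.0, 0.001, -1.0]]
ft_force: [-0.1, 0.2, 3.9]
grip_width: 0.0175
gripper_force: 29.9
```

Call:
{"method": "arm_command", "body": {"deltas": [{"rx": 0, "ry": 0, "rz": 0, "dx": 0, "dy": 0, "dz": 0, "fingers": 0.03}, {"rx": 0, "ry": 0, "rz": 0, "dx": 0, "dy": 0, "dz": 0, "fingers": 0.05}, {"rx": 0, "ry": 0, "rz": 0, "dx": 0, "dy": 0, "dz": 0, "fingers": 0.06}, {"rx": 0, "ry": 0, "rz": 0, "dx": 0, "dy": 0, "dz": -0.01, "fingers": 0.06}, {"rx": 0, "ry": 0, "rz": 0, "dx": 0, "dy": 0, "dz": -0.03, "fingers": 0.065}, {"rx": 0, "ry": 0, "rz": 0, "dx": 0, "dy": 0, "dz": -0.03, "fingers": 0.065}, {"rx": 0, "ry": 0, "rz": 0, "dx": 0, "dy": -0.01, "dz": -0.02, "fingers": 0.065}, {"rx": 0, "ry": 0, "rz": 0, "dx": 0, "dy": -0.03, "dz": 0, "fingers": 0.065}, {"rx": 0, "ry": 0, "rz": 0, "dx": 0, "dy": -0.03, "dz": 0, "fingers": 0.065}, {"rx": 0, "ry": 0, "rz": 0, "dx": 0, "dy": -0.03, "dz": 0, "fingers": 0.065}, {"rx": 0, "ry": 0, "rz": 0, "dx": 0, "dy": -0.03, "dz": 0, "fingers": 0.065}, {"rx": 0, "ry": 0, "rz": 0, "dx": 0, "dy": -0.02, "dz": 0, "fingers": 0.065}]}}

```text
time_s: 9.2
position: [0.4632, -0.0528, 0.1888]
tool_rot: [[-0.105, 0.995, 0.0], [0.995, 0.105, -0.0], [-0.0, 0.0, -1.0]]
ft_force: [0.6, -0.5, 0.2]
grip_width: 0.0651
gripper_force: 0.0
```

```bash
python3 plan.py .434 -.069 .19 5.85 2; python3 - <<'E'
from h import *
im=env.get_image("top");cv2.imwrite("pics/t2.png",cv2.resize(im["color"][110:180,140:310],None,fx=4,fy=4,interpolation=cv2.INTER_CUBIC))
E
```

```text
at [ 0.4632 -0.0528  0.1888] yaw 6.0 t 9.2
[{"dx": -0.0065, "dy": -0.0154, "dz": -0.0006, "rz": 0.001}, {"dx": -0.0065, "dy": -0.0154, "dz": -0.0006, "rz": 0.001}]
```

View pics/t2.png

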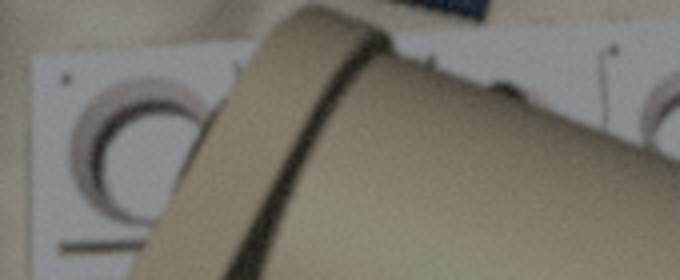

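The arm hides most of the block; only a bit of bottle_20's cap shows at (505,90), where it belongs. Next is bottle_28.

Call:
{"method": "arm_command", "body": {"deltas": [{"rx": 0, "ry": 0, "rz": 0, "dx": -0.0065, "dy": -0.0154, "dz": 0, "fingers": 0.065}, {"rx": 0, "ry": 0, "rz": 0, "dx": -0.0065, "dy": -0.0154, "dz": 0.01, "fingers": 0.065}, {"rx": 0, "ry": 0, "rz": 0, "dx": 0, "dy": 0, "dz": 0.03, "fingers": 0.065}, {"rx": 0, "ry": 0, "rz": 0, "dx": 0, "dy": 0, "dz": 0.035, "fingers": 0.06}, {"rx": 0, "ry": 0, "rz": 0, "dx": 0, "dy": 0, "dz": 0.035, "fingers": 0.06}, {"rx": 0, "ry": 0, "rz": 0, "dx": 0, "dy": 0, "dz": 0.03, "fingers": 0.055}, {"rx": 0, "ry": 0, "rz": 0, "dx": 0, "dy": 0, "dz": 0.004, "fingers": 0.045}, {"rx": 0, "ry": 0, "rz": 0, "dx": 0, "dy": 0, "dz": 0, "fingers": 0.035}, {"rx": 0, "ry": 0, "rz": 0, "dx": 0, "dy": 0, "dz": 0, "fingers": 0.02}, {"rx": 0, "ry": 0, "rz": 0, "dx": 0, "dy": 0, "dz": 0, "fingers": 0.02}, {"rx": 0, "ry": 0, "rz": 0, "dx": 0, "dy": 0, "dz": 0, "fingers": 0.02}], "squeeze": 30}}

```text
time_s: 10.35
position: [0.4364, -0.0694, 0.0452]
tool_rot: [[-0.105, 0.994, 0.003], [0.994, 0.105, -0.001], [-0.001, 0.003, -1.0]]
ft_force: [0.1, 1.0, 4.9]
grip_width: 0.0264
gripper_force: 29.7
```

Call:
{"method": "arm_command", "body": {"deltas": [{"rx": 0, "ry": 0, "rz": 0, "dx": 0, "dy": 0, "dz": -0.015, "fingers": 0.02}, {"rx": 0, "ry": 0, "rz": 0, "dx": 0, "dy": 0, "dz": -0.03, "fingers": 0.02}, {"rx": 0, "ry": 0, "rz": 0, "dx": 0, "dy": 0, "dz": -0.035, "fingers": 0.02}, {"rx": 0, "ry": 0, "rz": 0, "dx": 0, "dy": 0, "dz": -0.035, "fingers": 0.02}, {"rx": 0, "ry": 0, "rz": 0, "dx": 0, "dy": 0, "dz": -0.03, "fingers": 0.02}, {"rx": 0, "ry": 0, "rz": 0, "dx": -0.006, "dy": 0.018, "dz": 0, "fingers": 0.02}, {"rx": 0, "ry": 0, "rz": 0, "dx": -0.01, "dy": 0.03, "dz": 0, "fingers": 0.02}, {"rx": 0, "ry": 0, "rz": 0, "dx": -0.012, "dy": 0.035, "dz": 0, "fingers": 0.02}, {"rx": 0, "ry": 0, "rz": 0, "dx": -0.012, "dy": 0.035, "dz": 0, "fingers": 0.02}, {"rx": 0, "ry": 0, "rz": 0, "dx": -0.01, "dy": 0.031, "dz": 0, "fingers": 0.02}, {"rx": 0, "ry": 0, "rz": 0, "dx": -0.006, "dy": 0.018, "dz": 0, "fingers": 0.02}, {"rx": 0, "ry": 0, "rz": 0, "dx": -0.0024, "dy": 0.01, "dz": 0, "fingers": 0.02}]}}

```text
time_s: 11.55
position: [0.6189, -0.1089, 0.1889]
tool_rot: [[-0.105, 0.994, 0.0], [0.994, 0.105, -0.0], [-0.0, 0.0, -1.0]]
ft_force: [-1.2, -1.0, -0.4]
grip_width: 0.0264
gripper_force: 29.9
```

Call:
{"method": "arm_command", "body": {"deltas": [{"rx": 0, "ry": 0, "rz": 0, "dx": 0, "dy": 0, "dz": 0, "fingers": 0.02}, {"rx": 0, "ry": 0, "rz": 0, "dx": 0, "dy": 0, "dz": 0, "fingers": 0.02}]}}

```text
time_s: 11.75
position: [0.6173, -0.1084, 0.1891]
tool_rot: [[-0.105, 0.994, -0.0], [0.994, 0.105, 0.0], [0.0, -0.0, -1.0]]
ft_force: [-0.5, -0.3, -0.3]
grip_width: 0.0264
gripper_force: 29.9
```

```bash
python3 plan.py .618 -.1095 .12 5.85 3; python3 - <<'E'
from h import *
p=np.array(env.observe()["position"]);print(p)
im=env.get_image("side");c=proj(im,p-[0,0,.07]).astype(int);x,y=c
a=cv2.resize(im["color"][y-50:y+50,x-50:x+50],(600,600),interpolation=cv2.INTER_CUBIC)
def ring(x,y,z,d,col):
    pts=[((proj(im,(x+d/2e3*np.cos(t),y+d/2e3*np.sin(t),z))-(c-50)+.5)*6-.5).round().astype(int) for t in np.arange(0,6.4,.2)];cv2.polylines(a,[np.array(pts)],False,col,1)
ring(p[0],p[1],p[2]-.0392,28,(0,255,255));ring(.6135,-.0361,.126,18,(0,255,0));ring(.6179,-.109,.09,46,(0,255,0))
cv2.imwrite("pics/w28.png",a)
E
```

```text
at [ 0.6173 -0.1084  0.1891] yaw 6.0 t 11.75
[{"dx": -0.0004, "dy": 0.0002, "dz": 0.023, "rz": 0.001}, {"dx": -0.0004, "dy": 0.0002, "dz": 0.023, "rz": 0.001}, {"dx": -0.0004, "dy": 0.0002, "dz": 0.023, "rz": 0.001}]
[ 0.61725567 -0.10839218  0.18913621]
```

View pics/w28.png

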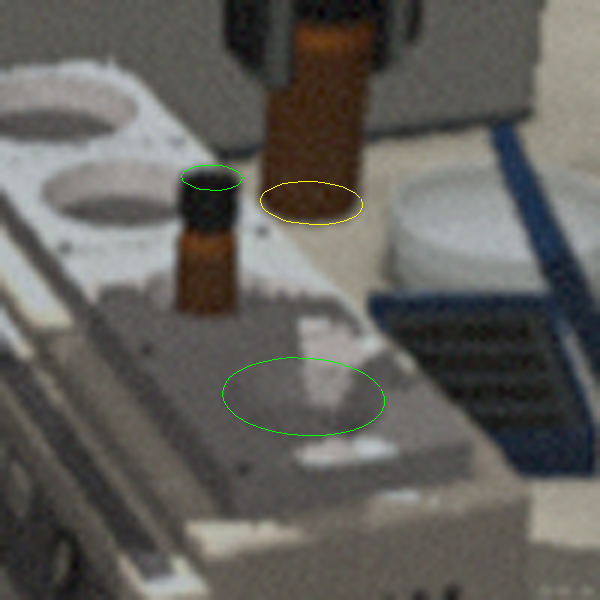

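Bottle_20 stands upright in its well, with its cap at (210,178) on the predicted ring. Bottle_28's base is on its ring at (311,203), above well 28.

Call:
{"method": "arm_command", "body": {"deltas": [{"rx": 0, "ry": 0, "rz": 0, "dx": -0.0008, "dy": 0.0007, "dz": 0.015, "fingers": 0.02}, {"rx": 0, "ry": 0, "rz": 0, "dx": 0, "dy": 0, "dz": 0.022, "fingers": 0.02}, {"rx": 0, "ry": 0, "rz": 0, "dx": 0, "dy": 0, "dz": 0.015, "fingers": 0.02}, {"rx": 0, "ry": 0, "rz": 0, "dx": 0, "dy": 0, "dz": 0.01, "fingers": 0.02}, {"rx": 0, "ry": 0, "rz": 0, "dx": 0, "dy": 0, "dz": 0.008, "fingers": 0.02}, {"rx": 0, "ry": 0, "rz": 0, "dx": 0, "dy": 0, "dz": 0.008, "fingers": 0.02}, {"rx": 0, "ry": 0, "rz": 0, "dx": 0, "dy": 0, "dz": 0.006, "fingers": 0.02}, {"rx": 0, "ry": 0, "rz": 0, "dx": 0, "dy": 0, "dz": 0.003, "fingers": 0.02}, {"rx": 0, "ry": 0, "rz": 0, "dx": 0, "dy": 0, "dz": 0, "fingers": 0.02}]}}

```text
time_s: 12.7
position: [0.6185, -0.1093, 0.1018]
tool_rot: [[-0.105, 0.994, -0.0], [0.994, 0.105, 0.0], [0.0, -0.0, -1.0]]
ft_force: [-0.7, -0.4, -0.9]
grip_width: 0.0264
gripper_force: 29.9
```

Call:
{"method": "arm_command", "body": {"deltas": [{"rx": 0, "ry": 0, "rz": 0, "dx": 0, "dy": 0, "dz": 0.0015, "fingers": 0.02}, {"rx": 0, "ry": 0, "rz": 0, "dx": 0, "dy": 0, "dz": 0.001, "fingers": 0.02}, {"rx": 0, "ry": 0, "rz": 0, "dx": 0, "dy": 0, "dz": 0.0005, "fingers": 0.02}, {"rx": 0, "ry": 0, "rz": 0, "dx": 0, "dy": 0, "dz": 0, "fingers": 0.02}]}}

```text
time_s: 13.1
position: [0.6186, -0.1093, 0.0993]
tool_rot: [[-0.105, 0.994, 0.001], [0.994, 0.105, -0.0], [-0.0, 0.001, -1.0]]
ft_force: [-1.3, -0.4, 1.4]
grip_width: 0.0264
gripper_force: 30.1
```

Call:
{"method": "arm_command", "body": {"deltas": [{"rx": 0, "ry": 0, "rz": 0, "dx": 0, "dy": 0, "dz": 0, "fingers": 0.035}, {"rx": 0, "ry": 0, "rz": 0, "dx": 0, "dy": 0, "dz": 0, "fingers": 0.055}, {"rx": 0, "ry": 0, "rz": 0, "dx": 0, "dy": 0, "dz": 0, "fingers": 0.065}, {"rx": 0, "ry": 0, "rz": 0, "dx": 0, "dy": 0, "dz": -0.01, "fingers": 0.065}, {"rx": 0, "ry": 0, "rz": 0, "dx": 0, "dy": 0, "dz": -0.03, "fingers": 0.075}, {"rx": 0, "ry": 0, "rz": 0, "dx": 0, "dy": 0, "dz": -0.035, "fingers": 0.08}, {"rx": 0, "ry": 0, "rz": 0, "dx": 0, "dy": -0.012, "dz": -0.02, "fingers": 0.08}, {"rx": 0, "ry": 0, "rz": 0, "dx": 0, "dy": -0.033, "dz": 0, "fingers": 0.08}, {"rx": 0, "ry": 0, "rz": 0, "dx": 0.002, "dy": -0.04, "dz": 0, "fingers": 0.08}, {"rx": 0, "ry": 0, "rz": 0, "dx": 0, "dy": -0.04, "dz": 0, "fingers": 0.08}, {"rx": 0, "ry": 0, "rz": 0, "dx": 0, "dy": -0.035, "dz": 0, "fingers": 0.08}, {"rx": 0, "ry": 0, "rz": 0, "dx": 0, "dy": -0.022, "dz": 0, "fingers": 0.08}]}}

```text
time_s: 14.3
position: [0.4353, -0.1263, 0.1949]
tool_rot: [[-0.104, 0.995, 0.0], [0.995, 0.104, -0.001], [-0.001, 0.0, -1.0]]
ft_force: [-0.1, -0.7, 1.0]
grip_width: 0.0797
gripper_force: 0.0
```

Call:
{"method": "arm_command", "body": {"deltas": [{"rx": 0, "ry": 0, "rz": 0, "dx": 0, "dy": 0, "dz": 0, "fingers": 0.08}]}}

```text
time_s: 14.4
position: [0.4355, -0.1264, 0.1951]
tool_rot: [[-0.103, 0.995, 0.0], [0.995, 0.103, -0.0], [-0.001, 0.0, -1.0]]
ft_force: [-0.3, 0.9, 0.5]
grip_width: 0.0802
gripper_force: 0.0
```

```bash
python3 plan.py .437 -.1265 .05 5.85 4; python3 - <<'E'
from h import *
sd=env.get_image("side")
for d in env.tip_of("bottle_28",sd)[:8]: print(np.round(d["location"]),np.round(at_z(sd,d["location"],.006)[:2],4),np.round(at_z(sd,d["location"],.06)[:2],4),round(d["p"],2))
cv2.imwrite("pics/s3.png",cv2.resize(sd["color"][130:330,180:400],None,fx=3,fy=3,interpolation=cv2.INTER_CUBIC))
E
```

```text
at [ 0.4355 -0.1264  0.1951] yaw 5.9 t 14.4
[{"dx": -0.0001, "dy": 0.0004, "dz": 0.0363, "rz": 0.0}, {"dx": -0.0001, "dy": 0.0004, "dz": 0.0363, "rz": 0.0}, {"dx": -0.0001, "dy": 0.0004, "dz": 0.0363, "rz": 0.0}, {"dx": -0.0001, "dy": 0.0004, "dz": 0.0363, "rz": 0.0}]
[216. 234.] [ 0.4211 -0.0086] [ 0.413  -0.0962] 0.92
[231. 268.] [ 0.4309 -0.124 ] [ 0.4217 -0.1988] 0.81
[338. 220.] [ 0.6579 -0.0197] [ 0.6234 -0.106 ] 0.75
[321. 203.] [0.6491 0.0553] [ 0.6156 -0.0395] 0.71
[204. 214.] [0.4082 0.0732] [ 0.4015 -0.0235] 0.67
```

View pics/s3.png

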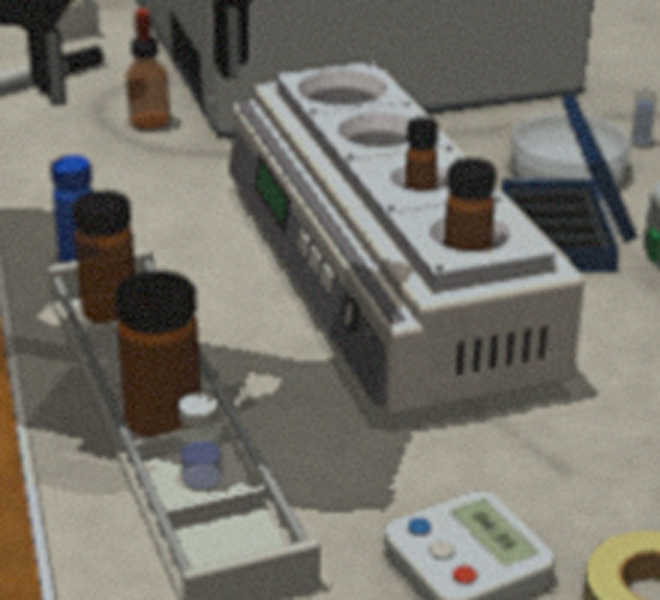

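Both bottles stand upright in their wells, bottle_20 at (422,155) and bottle_28 at (470,205). The vial at (200,440) is untouched. Next is bottle_44.

Call:
{"method": "arm_command", "body": {"deltas": [{"rx": 0, "ry": 0, "rz": 0, "dx": 0, "dy": 0.0015, "dz": 0.02, "fingers": 0.082}, {"rx": 0, "ry": 0, "rz": 0, "dx": 0, "dy": 0, "dz": 0.035, "fingers": 0.082}, {"rx": 0, "ry": 0, "rz": 0, "dx": 0, "dy": 0, "dz": 0.035, "fingers": 0.082}, {"rx": 0, "ry": 0, "rz": 0, "dx": 0, "dy": 0, "dz": 0.035, "fingers": 0.082}, {"rx": 0, "ry": 0, "rz": 0, "dx": 0, "dy": 0, "dz": 0.02, "fingers": 0.075}, {"rx": 0, "ry": 0, "rz": 0, "dx": 0, "dy": 0, "dz": 0.006, "fingers": 0.065}, {"rx": 0, "ry": 0, "rz": 0, "dx": 0, "dy": 0, "dz": 0, "fingers": 0.055}, {"rx": 0, "ry": 0, "rz": 0, "dx": 0, "dy": 0, "dz": 0, "fingers": 0.045}, {"rx": 0, "ry": 0, "rz": 0, "dx": 0, "dy": 0, "dz": 0, "fingers": 0.035}, {"rx": 0, "ry": 0, "rz": 0, "dx": 0, "dy": 0, "dz": 0, "fingers": 0.035}, {"rx": 0, "ry": 0, "rz": 0, "dx": 0, "dy": 0, "dz": 0, "fingers": 0.035}], "squeeze": 40}}

```text
time_s: 15.6
position: [0.4396, -0.1266, 0.0441]
tool_rot: [[-0.105, 0.994, 0.003], [0.994, 0.105, -0.001], [-0.002, 0.003, -1.0]]
ft_force: [-0.2, 1.2, 6.9]
grip_width: 0.0424
gripper_force: 41.1
```

Call:
{"method": "arm_command", "body": {"deltas": [{"rx": 0, "ry": 0, "rz": 0, "dx": 0, "dy": 0, "dz": -0.015, "fingers": 0.035}, {"rx": 0, "ry": 0, "rz": 0, "dx": 0, "dy": 0, "dz": -0.03, "fingers": 0.035}, {"rx": 0, "ry": 0, "rz": 0, "dx": 0, "dy": 0, "dz": -0.035, "fingers": 0.035}, {"rx": 0, "ry": 0, "rz": 0, "dx": 0, "dy": 0, "dz": -0.035, "fingers": 0.035}, {"rx": 0, "ry": 0, "rz": 0, "dx": 0, "dy": 0, "dz": -0.03, "fingers": 0.035}, {"rx": 0, "ry": 0, "rz": 0, "dx": 0.012, "dy": 0.011, "dz": -0.01, "fingers": 0.035}, {"rx": 0, "ry": 0, "rz": 0, "dx": 0.02, "dy": 0.018, "dz": 0, "fingers": 0.035}, {"rx": 0, "ry": 0, "rz": 0, "dx": 0.026, "dy": 0.023, "dz": 0, "fingers": 0.035}, {"rx": 0, "ry": 0, "rz": 0, "dx": 0.026, "dy": 0.023, "dz": 0, "fingers": 0.035}, {"rx": 0, "ry": 0, "rz": 0, "dx": 0.026, "dy": 0.023, "dz": 0, "fingers": 0.035}, {"rx": 0, "ry": 0, "rz": 0, "dx": 0.026, "dy": 0.023, "dz": 0, "fingers": 0.035}, {"rx": 0, "ry": 0, "rz": 0, "dx": 0.026, "dy": 0.023, "dz": 0, "fingers": 0.035}]}}

```text
time_s: 16.8
position: [0.5655, 0.0513, 0.1983]
tool_rot: [[-0.105, 0.994, 0.0], [0.994, 0.105, -0.0], [-0.0, 0.0, -1.0]]
ft_force: [0.8, 0.6, 0.4]
grip_width: 0.0424
gripper_force: 41.1
```

Call:
{"method": "arm_command", "body": {"deltas": [{"rx": 0, "ry": 0, "rz": 0, "dx": 0.024, "dy": 0.021, "dz": 0, "fingers": 0.035}, {"rx": 0, "ry": 0, "rz": 0, "dx": 0.018, "dy": 0.015, "dz": 0, "fingers": 0.035}, {"rx": 0, "ry": 0, "rz": 0, "dx": 0.0095, "dy": 0.0086, "dz": 0, "fingers": 0.035}, {"rx": 0, "ry": 0, "rz": 0, "dx": 0.003, "dy": 0.002, "dz": 0, "fingers": 0.035}, {"rx": 0, "ry": 0, "rz": 0, "dx": 0, "dy": 0, "dz": 0, "fingers": 0.035}, {"rx": 0, "ry": 0, "rz": 0, "dx": 0, "dy": 0, "dz": 0, "fingers": 0.035}]}}

```text
time_s: 17.4
position: [0.6053, 0.1081, 0.1982]
tool_rot: [[-0.104, 0.995, -0.0], [0.995, 0.104, -0.0], [-0.0, -0.0, -1.0]]
ft_force: [-0.5, 1.0, -1.2]
grip_width: 0.0429
gripper_force: 41.1
```

```bash
python3 plan.py .6048 .1097 .12 5.85 3; python3 - <<'E'
from h import *
p=np.array(env.observe()["position"])
im=env.get_image("side");c=proj(im,p-[0,0,.07]).astype(int);x,y=c
a=cv2.resize(im["color"][y-50:y+50,x-50:x+50],(600,600),interpolation=cv2.INTER_CUBIC)
def ring(x,y,z,d,col):
    pts=[((proj(im,(x+d/2e3*np.cos(t),y+d/2e3*np.sin(t),z))-(c-50)+.5)*6-.5).round().astype(int) for t in np.arange(0,6.4,.2)];cv2.polylines(a,[np.array(pts)],False,col,1)
ring(p[0],p[1],p[2]-.038,44,(0,255,255));ring(.6048,.1097,.09,62,(0,255,0));ring(.6091,.0368,.09,54,(0,255,0))
cv2.imwrite("pics/w44.png",a)
E
```

```text
at [0.6053 0.1081 0.1982] yaw 6.0 t 17.4
[{"dx": 0.0005, "dy": -0.0001, "dz": 0.0261, "rz": 0.001}, {"dx": 0.0005, "dy": -0.0001, "dz": 0.0261, "rz": 0.001}, {"dx": 0.0005, "dy": -0.0001, "dz": 0.0261, "rz": 0.001}]
```

View pics/w44.png

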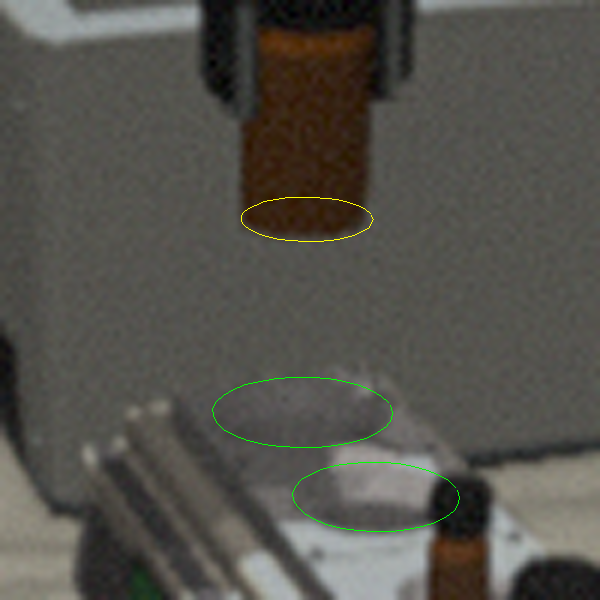

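Bottle_44's base is on its ring at (307,219), above the green ring of its well, so I lower it.

Call:
{"method": "arm_command", "body": {"deltas": [{"rx": 0, "ry": 0, "rz": 0, "dx": 0.0013, "dy": -0.0003, "dz": 0.018, "fingers": 0.035}, {"rx": 0, "ry": 0, "rz": 0, "dx": 0, "dy": 0, "dz": 0.026, "fingers": 0.035}, {"rx": 0, "ry": 0, "rz": 0, "dx": 0, "dy": 0, "dz": 0.018, "fingers": 0.035}, {"rx": 0, "ry": 0, "rz": 0, "dx": 0, "dy": 0, "dz": 0.01, "fingers": 0.035}, {"rx": 0, "ry": 0, "rz": 0, "dx": 0, "dy": 0, "dz": 0.008, "fingers": 0.035}, {"rx": 0, "ry": 0, "rz": 0, "dx": 0, "dy": 0, "dz": 0.007, "fingers": 0.035}, {"rx": 0, "ry": 0, "rz": 0, "dx": 0, "dy": 0, "dz": 0.006, "fingers": 0.035}, {"rx": 0, "ry": 0, "rz": 0, "dx": 0, "dy": 0, "dz": 0.003, "fingers": 0.035}, {"rx": 0, "ry": 0, "rz": 0, "dx": 0, "dy": 0, "dz": 0, "fingers": 0.035}]}}

```text
time_s: 18.35
position: [0.6052, 0.1103, 0.1019]
tool_rot: [[-0.105, 0.994, -0.0], [0.994, 0.105, 0.0], [0.0, -0.0, -1.0]]
ft_force: [0.2, 0.2, -0.2]
grip_width: 0.0427
gripper_force: 41.1
```

Call:
{"method": "arm_command", "body": {"deltas": [{"rx": 0, "ry": 0, "rz": 0, "dx": 0, "dy": 0, "dz": 0.002, "fingers": 0.035}, {"rx": 0, "ry": 0, "rz": 0, "dx": 0, "dy": 0, "dz": 0.0015, "fingers": 0.035}, {"rx": 0, "ry": 0, "rz": 0, "dx": 0, "dy": 0, "dz": 0.0005, "fingers": 0.035}, {"rx": 0, "ry": 0, "rz": 0, "dx": 0, "dy": 0, "dz": 0, "fingers": 0.035}]}}

```text
time_s: 18.75
position: [0.6053, 0.1103, 0.0982]
tool_rot: [[-0.105, 0.994, 0.0], [0.994, 0.105, -0.0], [-0.0, 0.0, -1.0]]
ft_force: [-0.5, -0.1, 1.4]
grip_width: 0.0423
gripper_force: 41.2
```

Call:
{"method": "arm_command", "body": {"deltas": [{"rx": 0, "ry": 0, "rz": 0, "dx": 0, "dy": 0, "dz": 0, "fingers": 0.05}, {"rx": 0, "ry": 0, "rz": 0, "dx": 0, "dy": 0, "dz": 0, "fingers": 0.065}, {"rx": 0, "ry": 0, "rz": 0, "dx": 0, "dy": 0, "dz": 0, "fingers": 0.075}, {"rx": 0, "ry": 0, "rz": 0, "dx": 0, "dy": 0, "dz": -0.01, "fingers": 0.08}, {"rx": 0, "ry": 0, "rz": 0, "dx": 0, "dy": 0, "dz": -0.03, "fingers": 0.08}, {"rx": 0, "ry": 0, "rz": 0, "dx": 0, "dy": 0, "dz": -0.04, "fingers": 0.08}, {"rx": 0, "ry": 0, "rz": 0, "dx": 0, "dy": 0, "dz": -0.02, "fingers": 0.08}, {"rx": 0, "ry": 0, "rz": 0, "dx": -0.01, "dy": -0.02, "dz": 0, "fingers": 0.08}, {"rx": 0, "ry": 0, "rz": 0, "dx": -0.018, "dy": -0.036, "dz": 0, "fingers": 0.08}, {"rx": 0, "ry": 0, "rz": 0, "dx": -0.018, "dy": -0.036, "dz": 0, "fingers": 0.08}, {"rx": 0, "ry": 0, "rz": 0, "dx": -0.018, "dy": -0.036, "dz": 0, "fingers": 0.08}, {"rx": 0, "ry": 0, "rz": 0, "dx": -0.018, "dy": -0.036, "dz": 0, "fingers": 0.08}]}}

```text
time_s: 19.95
position: [0.4494, 0.011, 0.1988]
tool_rot: [[-0.105, 0.994, 0.001], [0.994, 0.105, -0.0], [-0.001, 0.001, -1.0]]
ft_force: [-0.0, -0.3, 0.4]
grip_width: 0.0801
gripper_force: 0.0
```

Call:
{"method": "arm_command", "body": {"deltas": [{"rx": 0, "ry": 0, "rz": 0, "dx": -0.014, "dy": -0.0286, "dz": 0, "fingers": 0.08}, {"rx": 0, "ry": 0, "rz": 0, "dx": 0, "dy": 0, "dz": 0, "fingers": 0.08}, {"rx": 0, "ry": 0, "rz": 0, "dx": 0, "dy": 0, "dz": 0, "fingers": 0.08}]}}

```text
time_s: 20.25
position: [0.4241, -0.0056, 0.1989]
tool_rot: [[-0.104, 0.995, 0.002], [0.995, 0.104, -0.0], [-0.001, 0.002, -1.0]]
ft_force: [-0.2, 0.7, -0.1]
grip_width: 0.0802
gripper_force: 0.0
```

```bash
python3 plan.py .4235 -.006 .045 5.85 4; python3 - <<'E'
from h import *
sd=env.get_image("side")
for d in env.tip_of("bottle_28",sd)[:8]: print(np.round(d["location"]),np.round(at_z(sd,d["location"],.006)[:2],4),np.round(at_z(sd,d["location"],.06)[:2],4),round(d["p"],2))
cv2.imwrite("pics/s4.png",cv2.resize(sd["color"][130:330,180:400],None,fx=3,fy=3,interpolation=cv2.INTER_CUBIC))
E
```

```text
at [ 0.4241 -0.0056  0.1989] yaw 5.9 t 20.25
[{"dx": -0.0001, "dy": -0.0001, "dz": 0.0385, "rz": 0.0}, {"dx": -0.0001, "dy": -0.0001, "dz": 0.0385, "rz": 0.0}, {"dx": -0.0001, "dy": -0.0001, "dz": 0.0385, "rz": 0.0}, {"dx": -0.0001, "dy": -0.0001, "dz": 0.0385, "rz": 0.0}]
[215. 233.] [ 0.4197 -0.0061] [ 0.4118 -0.0939] 0.93
[204. 214.] [0.4074 0.0738] [ 0.4008 -0.023 ] 0.86
[338. 220.] [ 0.6599 -0.017 ] [ 0.6252 -0.1037] 0.8
[318. 206.] [0.6397 0.047 ] [ 0.6072 -0.0468] 0.77
[291. 170.] [0.6337 0.2341] [0.6018 0.1195] 0.6
```

View pics/s4.png

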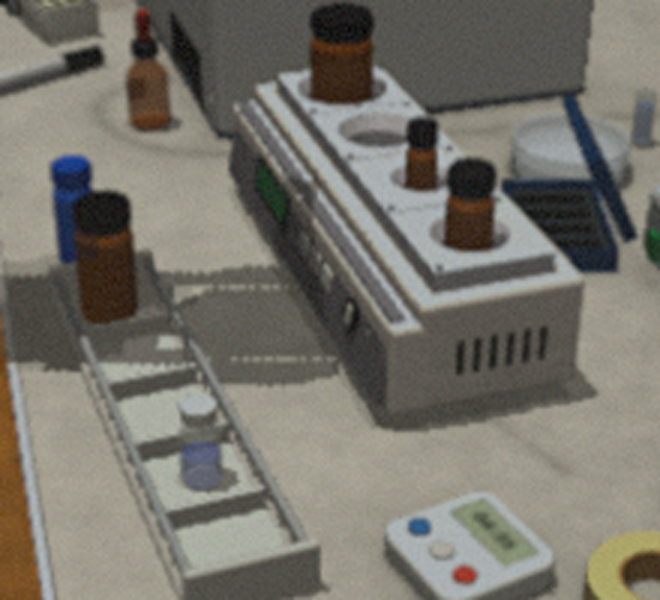

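Bottle_44 stands upright in the widest well at (342,60), and the vial still stands at (200,440). The last one is bottle_36 at (105,255).

Call:
{"method": "arm_command", "body": {"deltas": [{"rx": 0, "ry": 0, "rz": 0, "dx": 0, "dy": 0, "dz": 0.02, "fingers": 0.08}, {"rx": 0, "ry": 0, "rz": 0, "dx": 0, "dy": 0, "dz": 0.035, "fingers": 0.08}, {"rx": 0, "ry": 0, "rz": 0, "dx": 0, "dy": 0, "dz": 0.038, "fingers": 0.08}, {"rx": 0, "ry": 0, "rz": 0, "dx": 0, "dy": 0, "dz": 0.035, "fingers": 0.078}, {"rx": 0, "ry": 0, "rz": 0, "dx": 0, "dy": 0, "dz": 0.02, "fingers": 0.07}, {"rx": 0, "ry": 0, "rz": 0, "dx": 0, "dy": 0, "dz": 0.006, "fingers": 0.06}, {"rx": 0, "ry": 0, "rz": 0, "dx": 0, "dy": 0, "dz": 0, "fingers": 0.05}, {"rx": 0, "ry": 0, "rz": 0, "dx": 0, "dy": 0, "dz": 0, "fingers": 0.04}, {"rx": 0, "ry": 0, "rz": 0, "dx": 0, "dy": 0, "dz": 0, "fingers": 0.028}, {"rx": 0, "ry": 0, "rz": 0, "dx": 0, "dy": 0, "dz": 0, "fingers": 0.028}, {"rx": 0, "ry": 0, "rz": 0, "dx": 0, "dy": 0, "dz": 0, "fingers": 0.028}], "squeeze": 40}}

```text
time_s: 21.45
position: [0.4244, -0.0055, 0.045]
tool_rot: [[-0.105, 0.994, 0.002], [0.994, 0.105, -0.001], [-0.001, 0.002, -1.0]]
ft_force: [-1.3, 0.3, 7.8]
grip_width: 0.0342
gripper_force: 39.5
```

Call:
{"method": "arm_command", "body": {"deltas": [{"rx": 0, "ry": 0, "rz": 0, "dx": 0, "dy": 0, "dz": -0.015, "fingers": 0.028}, {"rx": 0, "ry": 0, "rz": 0, "dx": 0, "dy": 0, "dz": -0.03, "fingers": 0.028}, {"rx": 0, "ry": 0, "rz": 0, "dx": 0, "dy": 0, "dz": -0.035, "fingers": 0.028}, {"rx": 0, "ry": 0, "rz": 0, "dx": 0, "dy": 0, "dz": -0.035, "fingers": 0.028}, {"rx": 0, "ry": 0, "rz": 0, "dx": 0, "dy": 0, "dz": -0.03, "fingers": 0.028}, {"rx": 0, "ry": 0, "rz": 0, "dx": 0.002, "dy": 0.016, "dz": -0.01, "fingers": 0.028}, {"rx": 0, "ry": 0, "rz": 0, "dx": 0.004, "dy": 0.03, "dz": 0, "fingers": 0.028}, {"rx": 0, "ry": 0, "rz": 0, "dx": 0.004, "dy": 0.035, "dz": 0, "fingers": 0.028}, {"rx": 0, "ry": 0, "rz": 0, "dx": 0.004, "dy": 0.035, "dz": 0, "fingers": 0.028}, {"rx": 0, "ry": 0, "rz": 0, "dx": 0.004, "dy": 0.035, "dz": 0, "fingers": 0.028}, {"rx": 0, "ry": 0, "rz": 0, "dx": 0.003, "dy": 0.025, "dz": 0, "fingers": 0.028}, {"rx": 0, "ry": 0, "rz": 0, "dx": 0.002, "dy": 0.0124, "dz": 0, "fingers": 0.028}]}}

```text
time_s: 22.65
position: [0.6102, 0.0377, 0.1988]
tool_rot: [[-0.105, 0.994, 0.0], [0.994, 0.105, 0.0], [0.0, 0.0, -1.0]]
ft_force: [-0.3, -0.4, -0.7]
grip_width: 0.0342
gripper_force: 40.2
```

Call:
{"method": "arm_command", "body": {"deltas": [{"rx": 0, "ry": 0, "rz": 0, "dx": 0, "dy": 0, "dz": 0, "fingers": 0.028}, {"rx": 0, "ry": 0, "rz": 0, "dx": 0, "dy": 0, "dz": 0, "fingers": 0.028}, {"rx": 0, "ry": 0, "rz": 0, "dx": 0, "dy": 0, "dz": 0, "fingers": 0.028}]}}

```text
time_s: 22.95
position: [0.6079, 0.0371, 0.1993]
tool_rot: [[-0.105, 0.995, -0.0], [0.995, 0.105, -0.0], [-0.0, -0.0, -1.0]]
ft_force: [0.7, -0.2, -0.8]
grip_width: 0.0345
gripper_force: 40.2
```

```bash
python3 plan.py .6091 .0368 .12 5.85 3; python3 - <<'E'
from h import *
p=np.array(env.observe()["position"])
im=env.get_image("side");c=proj(im,p-[0,0,.07]).astype(int);x,y=c
a=cv2.resize(im["color"][y-50:y+50,x-50:x+50],(600,600),interpolation=cv2.INTER_CUBIC)
def ring(x,y,z,d,col):
    pts=[((proj(im,(x+d/2e3*np.cos(t),y+d/2e3*np.sin(t),z))-(c-50)+.5)*6-.5).round().astype(int) for t in np.arange(0,6.4,.2)];cv2.polylines(a,[np.array(pts)],False,col,1)
ring(p[0],p[1],p[2]-.039,36,(0,255,255));ring(.6091,.0368,.09,54,(0,255,0))
cv2.imwrite("pics/w36.png",a)
E
```

```text
at [0.6079 0.0371 0.1993] yaw 6.0 t 22.95
[{"dx": -0.0001, "dy": 0.0004, "dz": 0.0264, "rz": 0.001}, {"dx": -0.0001, "dy": 0.0004, "dz": 0.0264, "rz": 0.001}, {"dx": -0.0001, "dy": 0.0004, "dz": 0.0264, "rz": 0.001}]
```

View pics/w36.png

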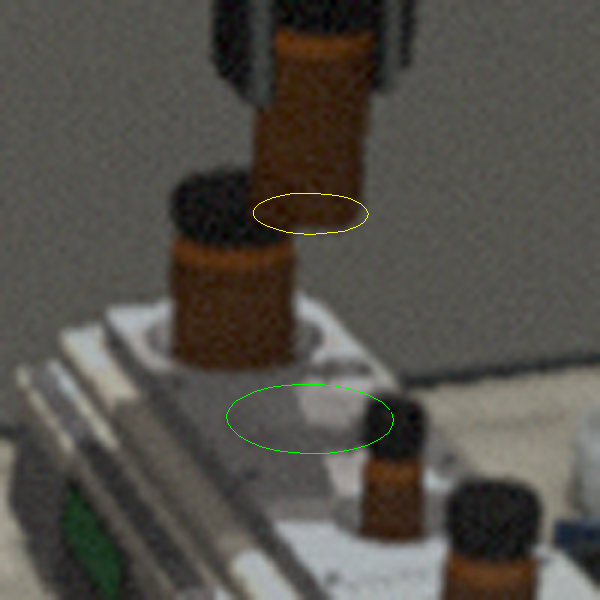

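Bottle_36's base is near its ring at (308,212), above well 36, with the neighbouring bottles clear. I lower it.

Call:
{"method": "arm_command", "body": {"deltas": [{"rx": 0, "ry": 0, "rz": 0, "dx": 0, "dy": 0.001, "dz": 0.018, "fingers": 0.028}, {"rx": 0, "ry": 0, "rz": 0, "dx": 0, "dy": 0, "dz": 0.026, "fingers": 0.028}, {"rx": 0, "ry": 0, "rz": 0, "dx": 0, "dy": 0, "dz": 0.018, "fingers": 0.028}, {"rx": 0, "ry": 0, "rz": 0, "dx": 0, "dy": 0, "dz": 0.01, "fingers": 0.028}, {"rx": 0, "ry": 0, "rz": 0, "dx": 0, "dy": 0, "dz": 0.008, "fingers": 0.028}, {"rx": 0, "ry": 0, "rz": 0, "dx": 0, "dy": 0, "dz": 0.007, "fingers": 0.028}, {"rx": 0, "ry": 0, "rz": 0, "dx": 0, "dy": 0, "dz": 0.006, "fingers": 0.028}, {"rx": 0, "ry": 0, "rz": 0, "dx": 0, "dy": 0, "dz": 0.003, "fingers": 0.028}, {"rx": 0, "ry": 0, "rz": 0, "dx": 0, "dy": 0, "dz": 0, "fingers": 0.028}]}}

```text
time_s: 23.9
position: [0.6096, 0.0374, 0.1029]
tool_rot: [[-0.105, 0.994, -0.0], [0.994, 0.105, 0.0], [0.0, -0.0, -1.0]]
ft_force: [-0.8, -0.5, -0.3]
grip_width: 0.0346
gripper_force: 40.2
```

Call:
{"method": "arm_command", "body": {"deltas": [{"rx": 0, "ry": 0, "rz": 0, "dx": 0, "dy": 0, "dz": 0.002, "fingers": 0.028}, {"rx": 0, "ry": 0, "rz": 0, "dx": 0, "dy": 0, "dz": 0.0015, "fingers": 0.028}, {"rx": 0, "ry": 0, "rz": 0, "dx": 0, "dy": 0, "dz": 0.0005, "fingers": 0.028}, {"rx": 0, "ry": 0, "rz": 0, "dx": 0, "dy": 0, "dz": 0, "fingers": 0.028}]}}

```text
time_s: 24.3
position: [0.6098, 0.0374, 0.0992]
tool_rot: [[-0.105, 0.994, 0.0], [0.994, 0.105, -0.0], [-0.0, 0.0, -1.0]]
ft_force: [-0.4, -0.0, -0.2]
grip_width: 0.0344
gripper_force: 40.3
```

Call:
{"method": "arm_command", "body": {"deltas": [{"rx": 0, "ry": 0, "rz": 0, "dx": 0, "dy": 0, "dz": 0.001, "fingers": 0.028}, {"rx": 0, "ry": 0, "rz": 0, "dx": 0, "dy": 0, "dz": 0, "fingers": 0.028}, {"rx": 0, "ry": 0, "rz": 0, "dx": 0, "dy": 0, "dz": 0, "fingers": 0.045}, {"rx": 0, "ry": 0, "rz": 0, "dx": 0, "dy": 0, "dz": 0, "fingers": 0.06}, {"rx": 0, "ry": 0, "rz": 0, "dx": 0, "dy": 0, "dz": 0, "fingers": 0.07}, {"rx": 0, "ry": 0, "rz": 0, "dx": 0, "dy": 0, "dz": -0.01, "fingers": 0.075}, {"rx": 0, "ry": 0, "rz": 0, "dx": 0, "dy": 0, "dz": -0.03, "fingers": 0.075}, {"rx": 0, "ry": 0, "rz": 0, "dx": 0, "dy": 0, "dz": -0.04, "fingers": 0.075}, {"rx": 0, "ry": 0, "rz": 0, "dx": 0, "dy": 0, "dz": -0.04, "fingers": 0.075}, {"rx": 0, "ry": 0, "rz": 0, "dx": 0, "dy": -0.03, "dz": 0, "fingers": 0.075}, {"rx": 0, "ry": 0, "rz": 0, "dx": 0, "dy": -0.04, "dz": 0, "fingers": 0.075}, {"rx": 0, "ry": 0, "rz": 0, "dx": -0.02, "dy": -0.04, "dz": 0, "fingers": 0.075}]}}

```text
time_s: 25.5
position: [0.5009, 0.007, 0.2187]
tool_rot: [[-0.107, 0.994, 0.001], [0.994, 0.107, 0.0], [0.0, 0.001, -1.0]]
ft_force: [-0.0, -0.2, 0.2]
grip_width: 0.0749
gripper_force: 0.0
```

Call:
{"method": "arm_command", "body": {"deltas": [{"rx": 0, "ry": 0, "rz": 0, "dx": -0.04, "dy": -0.03, "dz": -0.01, "fingers": 0.075}, {"rx": 0, "ry": 0, "rz": 0, "dx": -0.045, "dy": -0.02, "dz": 0, "fingers": 0.075}, {"rx": 0, "ry": 0, "rz": 0, "dx": -0.045, "dy": -0.01, "dz": 0, "fingers": 0.075}, {"rx": 0, "ry": 0, "rz": 0, "dx": -0.045, "dy": 0, "dz": 0, "fingers": 0.075}, {"rx": 0, "ry": 0, "rz": 0, "dx": -0.045, "dy": 0, "dz": 0, "fingers": 0.075}, {"rx": 0, "ry": 0, "rz": 0, "dx": -0.045, "dy": 0, "dz": 0, "fingers": 0.075}, {"rx": 0, "ry": 0, "rz": 0, "dx": -0.045, "dy": 0, "dz": 0, "fingers": 0.075}, {"rx": 0, "ry": 0, "rz": 0, "dx": 0, "dy": 0, "dz": 0, "fingers": 0.075}, {"rx": 0, "ry": 0, "rz": 0, "dx": 0, "dy": 0, "dz": 0, "fingers": 0.075}, {"rx": 0, "ry": 0, "rz": 0, "dx": 0, "dy": 0, "dz": 0, "fingers": 0.075}]}}

```text
time_s: 26.5
position: [0.4757, -0.3068, 0.2283]
tool_rot: [[-0.106, 0.994, 0.0], [0.994, 0.106, 0.0], [0.0, 0.0, -1.0]]
ft_force: [0.3, 1.0, 0.4]
grip_width: 0.0748
gripper_force: 0.0
```

```bash
python3 - <<'E'
from h import *
im=env.get_image("top");sd=env.get_image("side")
W={44:(.6048,.1097,84,42),36:(.6091,.0368,78,34),20:(.6135,-.0361,66,18),28:(.6179,-.109,72,26)}
a=cv2.resize(im["color"][105:185,140:310],None,fx=4.5,fy=4.5,interpolation=cv2.INTER_CUBIC)
for x,y,h,d in W.values():
    pts=[((proj(im,(x+d/2e3*np.cos(t),y+d/2e3*np.sin(t),.06+h/1e3))-[140,105]+.5)*4.5-.5).round().astype(int) for t in np.arange(0,6.4,.2)];cv2.polylines(a,[np.array(pts)],False,(0,255,255),1)
b=sd["color"][125:225,200:370];b=cv2.resize(b,(a.shape[1],240))
cv2.imwrite("pics/end.png",np.vstack([a,b])[:600,:800])
E
```

```text
(no output)
```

View pics/end.png

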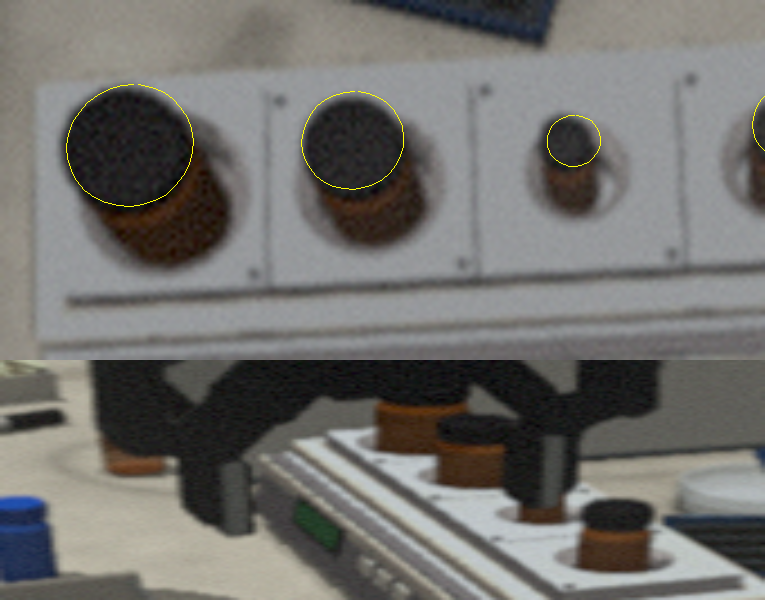

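All four caps lie on the rings predicted for a seated, centred bottle: 44 at (130,147), 36 at (352,143), 20 at (571,141), and 28, which is partly cut off at the right edge. All are upright and the gripper is clear, so I hand the job in.

```bash
python3 -c "
from rig import env
print(env.close_job())"
```

```text
the job is handed in; nothing more can be done
None
```

All four amber bottles stand upright in their matching wells, the clear vial is still in its bay, and the job was handed in at about 26 s; the hand-in returned no verdict.

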